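# Swivel the meter bracket to its next notch

## Robot

A 6-joint arm with a two-finger parallel gripper is mounted at the origin on the work surface. World frame = base frame: x ahead of the robot, y to its left, z up, the work surface at z = 0. Lengths are in m, angles in rad, forces in N, time in s.
With the tool pointing down it reaches from about 0.35 to 0.875 m from the base axis. Payload 4.2 kg.
Tool frame: the origin (TCP) lies midway between the tips of the shut fingers; the grasp point (between the pads) lies 19 mm behind it; z points along the fingers, y is the direction in which the jaws open and shut (so a half turn about z gives the same grasp; the last joint's range is limited). The gripper opens to 85 mm and grips with 20 to 120 N. Pads are 22 mm wide; open, the fingers measure 114 mm over their backs; the gripper's body (76 mm by 85 mm) begins 54 mm behind the grasp point. The pads swing forward as they close: fully open they stand 13 mm farther back than shut.
Start: joints at [-0.956, 0.385, 0.008, 0, -1.194, -0.259], TCP at [0.218, -0.586, 0.231] pointing down, gripper open.
Joint ranges: [-3.14, 3.14], [-1.21, 2.06], [-1.07, 1.41], [-3.16, 2.05], [-2.99, -0.16], [-3.1, 3.1]. Speed limits (rad/s): [2.79, 2.79, 3.14, 3.14, 3.14, 3.14].

## Interface

Orientations are given as a rotation vector (axis times angle).
In Python, from cell import arm, vision, ticket gives the robot as it stands. The module is installed in compiled form; this text tells all that it offers.
- The arm moves only by the tool arm_command, never from a script. Its argument "motion" is a list of rows, each a list of 3 entries, a list of its own where there are three numbers: the shift along the world's x, y, z in mm, then the turn, a rotation vector about the world's x, y, z in rad, then the closure, from -1 (fully open) to 1 (shut). A call has 1 to 10 rows; each row is the pose to reach, as a shift and turn from the pose measured when the call began; what a row does not reach only later rows make up. A row lasts 1/8 s, in which the tool goes at most 62.5 mm and 10.7 degrees, less where a joint would pass 70% of its speed; a pose out of reach is approached as far as the arm can. A call with a gripper value outside its range is refused whole. The fingers move at their own pace and stop on an object; "newtons" is the grip in N (left out, the last holds). Time passes only in rows, so rows that repeat a pose let the fingers close. It gives the time, the measured TCP pose, the force and the opening at its end, in the units of the state.
- arm.get_state(): the state, without advancing time (a new reading comes with each control period).
- vision.grab_frame(name): name is "scene" or "top"; returns a dict with "pixels" (384x512x3 uint8, blue, green, red), "mtx" (3x3 intrinsics, pixels), "D" ([k1, k2, p1, p2, k3] as OpenCV has them; the pictures are not rectified), "T" (4x4, takes a point from camera to world coordinates). Camera axes: x right, y up, looking along -z (the intrinsics and any distortion apply to the point x, -y, -z); pixel columns grow to the right and rows downward; lengths in m; the calibration is good to about 2 mm. A picture is of the moment at which its call begins. There is no depth.
- ticket.hand_in(): hands the job in, once; it reports no verdict.
The state is a dict: "time_s": time; "q": joint angles; "qvel": joint speeds; "effort": joint torques, N m; "eef_pos": TCP position; "eef_rot": TCP orientation; "contact_force": force on the tool from outside, world axes, zero at the start; "wrist_torque": the same for the moment, N m; "opening": finger opening in m.
Only numpy, scipy, OpenCV 4.12 (cv2) and the standard library are available. Lean on these libraries where they do the work, as an engineer would, in place of code of your own. Each camera call takes 0.05 s, during which the arm holds its last target.

## Task

Turn the swivel arm that carries the red meter from its parking notch to the next notch anticlockwise (seen from above): pull the spring ring up, swing the arm round, and let the ring's bolt drop fully home in the very next notch, not the one after it. The brass notch plate is only finger-tight, so feel for the notch gently and do not push the plate out of its setting; leave everything else on the bench where it is.

Things in the scene. Friction and masses are not known exactly. Their poses are not given: they have to be found in the camera images.
- bracket: Grey base board, 300 x 300 x 12 mm, fixed. Origin on the bench under the pivot axis (board reaches 170 mm to its -x, 130 mm to +x, 150 mm to each side), z up. On it a fixed aluminium arc track (radii 121-137 mm about the pivot) and a brass one (103-119 mm, part of the notch plate), tops 24 mm above the bench. The bolt slides on them when out of a notch.
- pivot (a point): Point on the vertical pivot axis of the swing arm, 55 mm above the bench (top of the white hub, 52 mm across); axes as the bracket's. The red meter lies on the arm's tail, on the far side of the pivot from the ring; its top is about 100 mm above the bench.
- ring_grip (a point): Centre of the pull ring: black collar with an orange band, diameter 32, height 24 mm, on a 12 mm upright stem, 120 mm from the pivot axis. This point is 94 mm above the bench with the bolt home. Below the collar 28 mm are free down to the arm's boss (32 mm across, top 54 mm above the bench). Grip it from above or push it sideways; it turns only with the arm.
- swing (a joint): Arm angle a about the pivot (rad), 0 in the parking notch, growing anticlockwise from above; limits -0.1, 1.25. Ring direction from the pivot: bracket's -x turned by a - 0.35 about z. Friction about 2 N at the ring. The next notch lies between 0.50 and 0.80, unmeasured: see or feel it. A wrong one is 0.45 beyond. Notches are 13 mm wide along the arc, the bolt 10 mm.
- ring (a joint): Lift of pull ring and bolt (m): 0 with the bolt fully home, about 0.010 with its foot on the tracks, at most 0.018. A spring pushes it down with about 7 N when home, 11 N at the top stop. Let go above a track it rides on the track and, when the arm is pushed along, snaps down into the next notch it meets.
- sector (a joint): Slip of the brass notch plate about the pivot from where it was clamped (rad), 0 at the start; it does not tell where the notch is. The plate holds only by friction: it begins to slip when the seated bolt is pushed sideways with about 18 N at the ring. It must stay within 0.03 of 0.
- spanner: Small steel spanner, 120 mm long, lying on the grey board beside the arm. Bystander. Origin at its underside, about its middle.
- beaker: Glass beaker, 70 mm across, 90 mm high, standing on the bench. Bystander. Origin at the centre of its underside.
- meter2: Second red hand meter, 150 x 72 x 30 mm, lying on the bench. Bystander. Origin at the centre of its underside.
- driver: Screwdriver with a blue handle, 180 mm long, lying on the bench. Bystander. Origin at its underside, about its middle.
- fitting: Brass pipe fitting, 28 mm across, 44 mm high, upright on the bench. Bystander. Origin at the centre of its underside.
- stock_bin: Yellow open stock bin, 100 x 140 x 60 mm. Bystander. Origin at the centre of its underside.
- jar: White jar with a blue cap, 60 mm across, 90 mm high. Bystander. Origin at the centre of its underside.

How it is judged:
By the outcome, as a careful person would: the job done as asked, in the order asked, and still so for the second after the job is handed in, with the robot touching nothing.
It also fails if it takes over 64 s, if anything falls off the work surface, if the arm or the gripper's body presses on something with over 40 N, if the wrist force passes 120 N, or if a joint passes its speed limit or range.

## Working session

There is one attempt and no reset: what is moved stays moved. The work goes in short steps, Python scripts to look and compute and a tool call to move; the robot and the scene stay as the last step left them, time stands still between calls to the robot, and variables do not carry over. Pictures are saved under pics/ and viewed, and the job is handed in when it is done.

Besides the shell and the picture viewer there is one more tool, called after "Emit:" as name(argument=value, ...), one argument or row to a line, values as JSON. arm_command: Moves the arm, as the interface text tells. Its arguments: {"type":"object","properties":{"motion":{"type":"array"},"newtons":{"type":"number"}},"required":["motion"]}

```bash
mkdir -p pics
cat > h.py <<'E'
import numpy as np,cv2
from cell import arm,vision,ticket
def grab(n,tag):
    f=vision.grab_frame(n); cv2.imwrite(f'pics/{tag}.png',f['pixels']); 
    np.savez(f'{tag}.npz',**{k:np.array(v) for k,v in f.items()}); return f
def load(tag): return dict(np.load(f'{tag}.npz'))
def ray(f,px):
    p=cv2.undistortPoints(np.array(px,float).reshape(-1,1,2),f['mtx'],f['D']).reshape(-1,2)
    d=np.c_[p[:,0],-p[:,1],-np.ones(len(p))]@f['T'][:3,:3].T
    return f['T'][:3,3],d
def plane(f,px,z):
    o,d=ray(f,px); return o+d*((z-o[2])/d[:,2])[:,None]
def proj(f,P):
    P=np.atleast_2d(P); c=(P-f['T'][:3,3])@f['T'][:3,:3]
    c=c*[1,-1,-1]; return cv2.projectPoints(c.reshape(-1,1,3),np.zeros(3),np.zeros(3),f['mtx'],f['D'])[0].reshape(-1,2)
E
python3 - <<'E'
from h import *
for n in('scene','top'):
    f=grab(n,n+'0'); print(n,f['T'].round(3).tolist(),f['mtx'].round(1).tolist(),f['D'])
s=arm.get_state(); print(s)
E
```

```text
scene [[0.427, -0.558, 0.712, 1.453], [0.904, 0.284, -0.32, -0.367], [-0.024, 0.78, 0.626, 0.869], [0.0, 0.0, 0.0, 1.0]] [[377.9, 0.0, 252.7], [0.0, 377.9, 188.9], [0.0, 0.0, 1.0]] [0.02184549 0.         0.         0.         0.        ]
top [[0.016, 0.997, -0.073, 0.441], [-1.0, 0.016, 0.008, 0.055], [0.009, 0.073, 0.997, 1.462], [0.0, 0.0, 0.0, 1.0]] [[420.5, 0.0, 254.9], [0.0, 420.5, 193.2], [0.0, 0.0, 1.0]] [-0.04910355  0.          0.          0.          0.        ]
{'time_s': 0.1, 'q': array([-9.56421802e-01,  3.85465783e-01,  6.78538587e-03, -4.25709234e-04,
       -1.19403975e+00, -2.58610485e-01]), 'qvel': array([-0.00120642, -0.00293937,  0.00290465,  0.00089534,  0.00061256,
       -0.00045891]), 'effort': array([ 5.60558055e-04, -3.93318951e+01,  1.88929385e+01,  4.19785917e+00,
       -2.55585073e-03,  4.39337015e-06]), 'eef_pos': array([ 0.21752898, -0.5853655 ,  0.23034971]), 'eef_rot': array([ 5.55567000e-01, -3.09161508e+00, -3.00093396e-03]), 'contact_force': array([-0.41000522,  0.60121428, -0.75788002]), 'wrist_torque': array([ 0.00509607, -0.01758364,  0.00727719]), 'opening': 0.08536790804698276}
```

View pics/scene0.png

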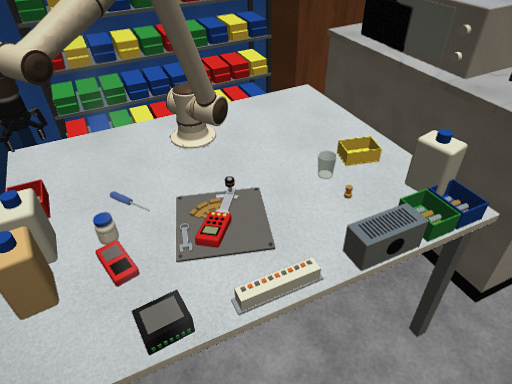

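View pics/top0.png

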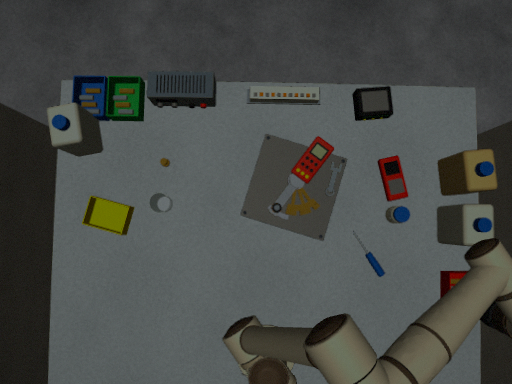

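Run:
```python
from h import *
a=load('top0')['pixels'][125:250,230:360]; cv2.imwrite('pics/tz.png',cv2.resize(a,None,fx=4.6,fy=4.6,interpolation=cv2.INTER_CUBIC))
a=load('scene0')['pixels'][165:270,165:285]; cv2.imwrite('pics/sz.png',cv2.resize(a,None,fx=5.5,fy=5.5,interpolation=cv2.INTER_CUBIC))
```

```text
(no output)
```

View pics/tz.png

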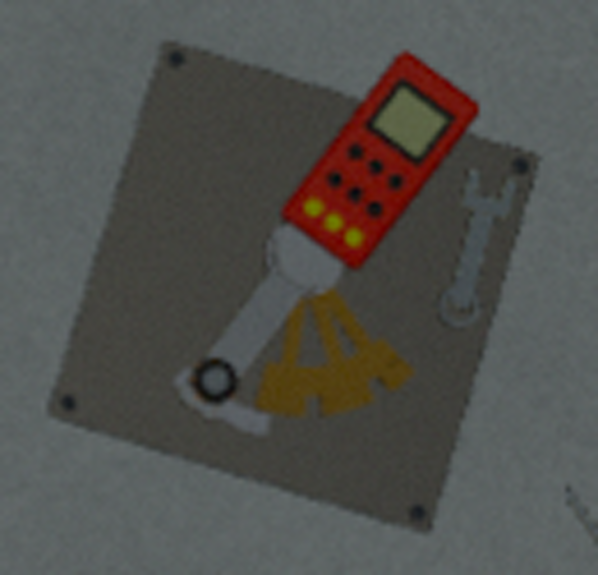

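View pics/sz.png

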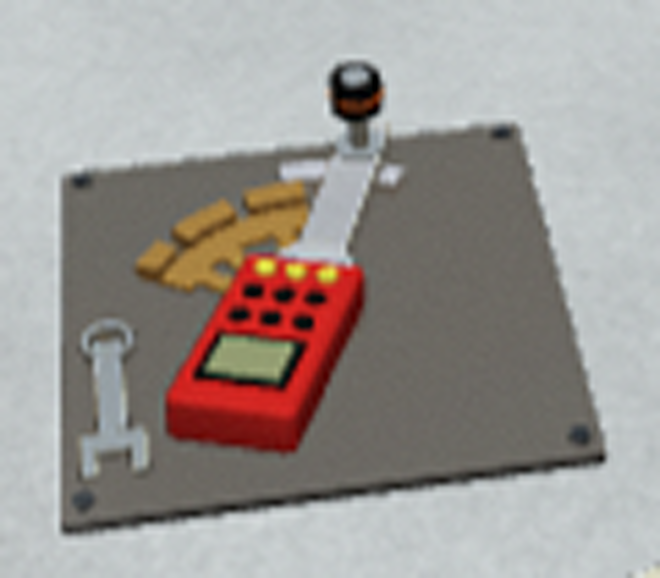

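Run:
```python
from h import *
f=load('top0'); im=f['pixels']
x0,y0=230,125
Z=lambda p:np.array(p,float)/4.6+[x0,y0]-0.4
# board corners (zoom px) at z=12mm
hsv=cv2.cvtColor(im,cv2.COLOR_BGR2HSV)
C=Z([(165,42),(540,155),(430,532),(50,414)])
P=plane(f,C,.012)
print('corners',P.round(4).tolist(),[round(float(np.linalg.norm(P[i]-P[i-1])),4) for i in range(4)])
ex=(P[0]+P[1]-P[2]-P[3]);ex/=np.linalg.norm(ex)
ey=np.array([-ex[1],ex[0],0]); c=P.mean(0); piv=c+ex*0.02
yaw=np.arctan2(ex[1],ex[0]); print('pivot',piv.round(4),'yaw',yaw)
# hub check: z .055 circle centre
hub=plane(f,Z([(310,255)]),.055)[0]; print('hub',hub.round(4))
ring=plane(f,Z([(215,380)]),.106)[0]; print('ring',ring.round(4))
for nm,pv in(('board',piv),('hub',hub)):
    d=ring-pv; print(nm,'r',np.hypot(d[0],d[1]),'a',(np.arctan2(d[1],d[0])-yaw-np.pi+.35+np.pi)%(2*np.pi)-np.pi)
# brass mask -> polar about pivot
m=cv2.inRange(hsv,(12,120,60),(28,255,255)); m[:130]=0;m[240:]=0;m[:,:235]=0;m[:,350:]=0
big=cv2.resize(im[y0:250,x0:360],None,fx=4.6,fy=4.6,interpolation=cv2.INTER_CUBIC)
for r in(.105,.108,.111,.114,.117):
    a=np.arange(0.1,1.25,.01); th=yaw+np.pi-.35+a
    q=np.c_[piv[0]+r*np.cos(th),piv[1]+r*np.sin(th),np.full(len(a),.024)]
    px=proj(f,q).astype(np.float32)
    v=cv2.remap(im,px[:,0].reshape(1,-1),px[:,1].reshape(1,-1),cv2.INTER_LINEAR)[0].astype(int)
    sat=(v[:,2]-v[:,0])
    print(r,' '.join(f'{s}' for s in sat[::2]))
```

```text
corners [[0.7564, 0.0106, 0.012], [0.6747, -0.2757, 0.012], [0.3886, -0.1928, 0.012], [0.4725, 0.0929, 0.012]] [0.2956, 0.2977, 0.2978, 0.2978]
pivot [ 0.5922 -0.0968  0.012 ] yaw -0.2820405273110643
hub [ 0.5908 -0.0964  0.055 ]
ring [ 0.4961 -0.0249  0.106 ]
board r 0.12012352960021583 a -0.010265368431249922
hub r 0.11870083772087162 a -0.014996263518644248
0.105 1 3 3 4 5 3 4 4 6 16 34 51 64 68 69 66 69 72 69 68 70 68 66 62 61 63 50 35 28 23 24 30 40 55 63 68 68 67 66 67 69 67 65 68 70 66 65 64 64 55 32 20 16 20 33 51 61 63
0.108 1 1 2 5 5 4 3 3 6 11 32 50 62 66 66 64 64 68 67 65 66 66 63 62 63 69 52 32 19 9 5 19 35 54 63 68 68 68 67 65 64 63 63 63 64 66 65 64 64 45 24 12 6 10 25 47 61 64
0.111 -3 0 3 5 6 5 5 5 6 14 30 50 60 65 67 67 66 66 65 63 64 63 62 64 65 66 51 31 14 7 6 19 34 54 62 67 69 68 66 64 65 66 63 63 66 66 67 69 60 45 26 9 6 9 21 42 58 66
0.114 -2 1 8 10 8 5 5 6 5 14 28 50 61 61 63 63 66 66 64 61 60 59 60 62 64 61 47 29 14 7 7 16 31 49 58 62 65 63 63 62 60 60 59 64 66 60 64 70 63 45 22 11 5 8 17 39 56 71
0.117 -2 5 14 14 10 6 4 5 6 6 19 32 47 49 47 45 46 48 51 47 46 49 47 48 48 46 36 22 12 8 7 13 24 38 47 48 47 45 43 43 42 43 45 48 45 42 45 45 41 31 18 10 6 4 11 28 40 47
```

Run:
```python
from h import *
f=load('scene0')
Z=lambda p:np.array(p,float)/5.5+165-.4
print('ring z.094',plane(f,Z([(356,91)]),.094).round(4))
C=Z([(62,178),(516,124),(606,460),(64,530)])
P=plane(f,C,.012);print(P.round(4).tolist(),P.mean(0))
t=load('top0');o1,d1=ray(f,Z([(356,91)]));o2,d2=ray(t,(np.array([[215,380]])/4.6+[230,125]-.4))
d1=d1[0]/np.linalg.norm(d1);d2=d2[0]/np.linalg.norm(d2)
A=np.c_[d1,-d2];s=np.linalg.lstsq(A,o2-o1,rcond=None)[0];print(o1+s[0]*d1,o2+s[1]*d2)
# notch from scene: polar sample about pivot
piv=np.array([.592,-.0967]);yaw=-.282
im=f['pixels']
for r in(.108,.112,.116):
    a=np.arange(0.3,1.25,.01); th=yaw+np.pi-.35+a
    q=np.c_[piv[0]+r*np.cos(th),piv[1]+r*np.sin(th),np.full(len(a),.024)]
    px=proj(f,q).astype(np.float32)
    v=cv2.remap(im,px[:,0].reshape(1,-1),px[:,1].reshape(1,-1),cv2.INTER_LINEAR)[0].astype(int)
    print(r,' '.join(str(s) for s in (v[:,2]-v[:,0])[::2]))
```

```text
ring z.094 [[ 0.4976 -0.0236  0.094 ]]
[[0.3954, -0.1926, 0.012], [0.4781, 0.0937, 0.012], [0.7677, 0.0078, 0.012], [0.6824, -0.2749, 0.012]] [ 0.58091743 -0.09147878  0.012     ]
[ 0.49734489 -0.02355218  0.09378208] [ 0.49654841 -0.02557116  0.09386922]
0.108 64 109 109 107 106 105 105 105 104 104 105 106 105 104 106 103 95 62 29 7 12 27 64 94 103 105 106 105 104 103 106 105 104 104 105 104 104 104 103 94 81 61 40 30 37 53 77 97
0.112 57 100 95 90 88 91 94 98 97 97 93 92 92 93 96 95 74 46 16 4 7 26 55 84 96 90 87 90 90 89 90 93 92 91 94 100 95 95 99 83 62 46 20 3 20 51 77 90
0.116 32 60 57 55 52 58 65 70 66 62 60 60 62 65 64 58 47 26 5 6 9 18 42 60 51 50 52 52 51 56 56 50 52 59 58 59 56 54 47 37 25 6 4 11 20 38 51 46
```

Emit:
arm_command(
  motion=[
    [[25,50,0],[0,0,-0.1],-1],
    [[55,110,0],[0,0,-0.2],-1],
    [[83,166,0],[0,0,-0.3],-1],
    [[110,222,0],[0,0,-0.4],-1],
    [[138,278,0],[0,0,-0.5],-1],
    [[166,334,0],[0,0,-0.6],-1],
    [[194,390,0],[0,0,-0.7],-1],
    [[222,446,0],[0,0,-0.8],-1],
    [[250,503,0],[0,0,-0.9],-1],
    [[279,561,-40],[0,0,-0.988],-1],
  ],
  newtons=60,
)

```text
time_s: 1.35
eef_pos: [0.4916, -0.0364, 0.2013]
eef_rot: [0.977, 2.979, 0.007]
contact_force: [-0.5, -0.3, 0.5]
opening: 0.0853
```

Emit:
arm_command(
  motion=[
    [[0,0,0],[0,0,0],-1],
    [[0,0,0],[0,0,0],-1],
  ],
)

```text
time_s: 1.6
eef_pos: [0.4915, -0.0363, 0.2012]
eef_rot: [0.975, 2.98, 0.006]
contact_force: [0.4, -1.1, 0.5]
opening: 0.0851
```

```bash
cat > st.py <<'E'
from h import *
from scipy.spatial.transform import Rotation as R
def st():
    s=arm.get_state();m=R.from_rotvec(s['eef_rot']).as_matrix()
    print('t',round(s['time_s'],2),'tcp',(s['eef_pos']*1000).round(1),'yawy',round(float(np.arctan2(m[1,1],m[0,1])),3),'z',m[:,2].round(3),'F',s['contact_force'].round(1),'M',s['wrist_torque'].round(2),'open',round(float(s['opening'])*1000,1),'q',s['q'].round(2)); return s
E
python3 - <<'E'
from st import *
st()
f=grab('scene','s1');cv2.imwrite('pics/s1z.png',cv2.resize(f['pixels'][110:270,165:285],None,fx=4,fy=3.7,interpolation=cv2.INTER_CUBIC))
f=grab('top','t1')
E
```

```text
t 1.6 tcp [491.5 -36.3 201.2] yawy 0.938 z [ 0.007  0.002 -1.   ] F [ 0.4 -1.1  0.5] M [-0.09  0.03 -0.  ] open 85.1 q [ 0.26  0.18 -0.36 -0.   -1.02 -2.46]
```

View pics/s1z.png

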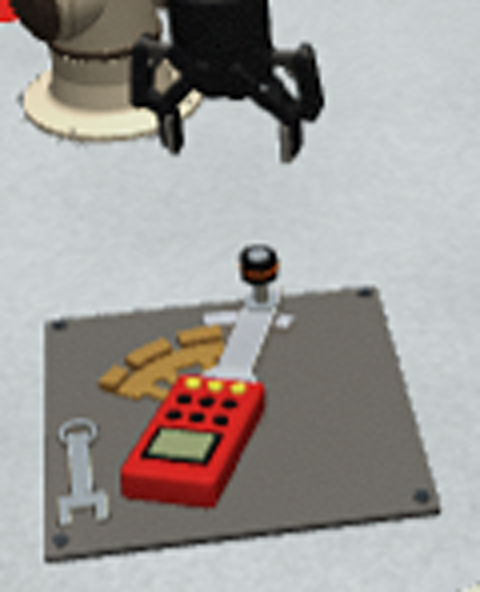

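Emit:
arm_command(
  motion=[
    [[3,7,-10],[0,0,0],-1],
    [[5,12,-30],[0,0,0],-1],
    [[5,12,-60],[0,0,0],-1],
    [[5,12,-90],[0,0,0],-1],
    [[5,12,-115],[0,0,0],-1],
    [[5,12,-129],[0,0,0],-1],
    [[5,12,-129],[0,0,0],-1],
    [[5,12,-129],[0,0,0],-1],
  ],
)

```text
time_s: 2.7
eef_pos: [0.4972, -0.0252, 0.0736]
eef_rot: [0.978, 2.977, 0.009]
contact_force: [0.2, 0.3, 0.5]
opening: 0.085
```

Run:
```python
from st import *
st()
f=grab('scene','s2');a=cv2.resize(f['pixels'][130:240,175:285],None,fx=5,fy=5,interpolation=cv2.INTER_CUBIC)
cv2.imwrite('pics/s2z.png',a)
```

```text
t 2.7 tcp [497.2 -25.2  73.6] yawy 0.936 z [ 0.01   0.003 -1.   ] F [0.2 0.3 0.5] M [-0.01  0.01  0.01] open 85.0 q [ 0.28  0.35 -0.51 -0.   -0.7  -2.48]
```

View pics/s2z.png

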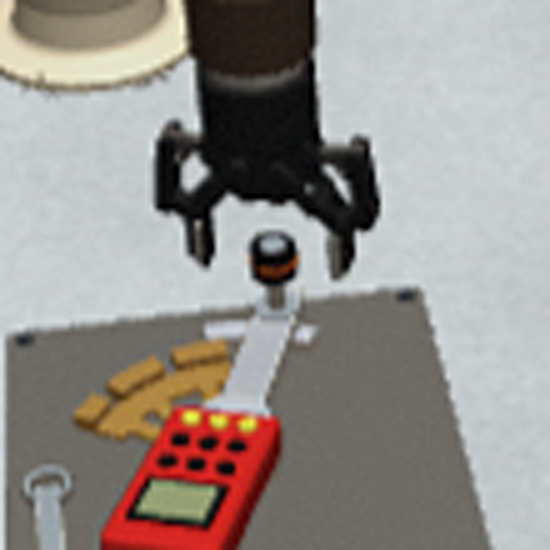

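Emit:
arm_command(
  motion=[
    [[0,0,0],[0,0,0],-0.3],
    [[0,0,0],[0,0,0],0.0],
    [[0,0,0],[0,0,0],0.1],
    [[0,0,0],[0,0,0],0.1],
    [[0,0,0],[0,0,0],0.1],
    [[0,0,0],[0,0,0],0.1],
  ],
  newtons=40,
)

```text
time_s: 3.5
eef_pos: [0.4972, -0.0251, 0.0737]
eef_rot: [0.978, 2.976, 0.009]
contact_force: [-0.3, -0.1, 0.2]
opening: 0.0383
```

Run:
```python
from st import *
st()
f=grab('scene','s3');a=cv2.resize(f['pixels'][150:230,185:265],None,fx=7,fy=7,interpolation=cv2.INTER_CUBIC)
cv2.imwrite('pics/s3z.png',a)
```

```text
t 3.5 tcp [497.2 -25.1  73.7] yawy 0.936 z [ 0.01   0.003 -1.   ] F [-0.3 -0.1  0.2] M [-0.01  0.05 -0.02] open 38.3 q [ 0.28  0.35 -0.51 -0.   -0.7  -2.48]
```

View pics/s3z.png

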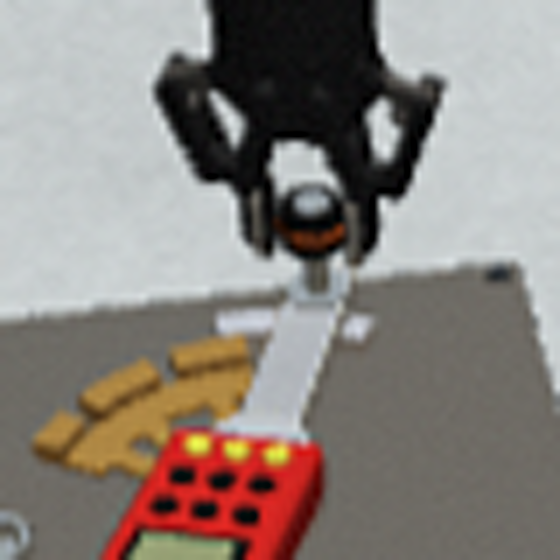

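Emit:
arm_command(
  motion=[
    [[0,0,0],[0,0,0],0.35],
    [[0,0,0],[0,0,0],0.5],
    [[0,0,0],[0,0,0],0.5],
    [[0,0,0],[0,0,0],0.5],
    [[0,0,0],[0,0,0],0.5],
  ],
  newtons=60,
)

```text
time_s: 4.18
eef_pos: [0.4974, -0.025, 0.074]
eef_rot: [0.977, 2.976, 0.01]
contact_force: [-0.7, 1.6, 4.2]
opening: 0.0303
```

```bash
python3 -c "
from st import *
st()"
```

```text
t 4.17 tcp [497.4 -25.   74. ] yawy 0.936 z [ 0.011  0.003 -1.   ] F [-0.7  1.6  4.2] M [0.4  0.45 0.13] open 30.3 q [ 0.28  0.35 -0.51 -0.   -0.7  -2.48]
```

Emit:
arm_command(
  motion=[
    [[0,0,4],[0,0,0],0.5],
    [[0,0,8],[0,0,0],0.5],
    [[0,0,12],[0,0,0],0.5],
    [[0,0,15],[0,0,0],0.5],
    [[0,0,15],[0,0,0],0.5],
    [[0,0,15],[0,0,0],0.5],
  ],
)

```text
time_s: 4.92
eef_pos: [0.4973, -0.025, 0.0888]
eef_rot: [0.977, 2.976, 0.01]
contact_force: [3.9, -0.4, -10.9]
opening: 0.0302
```

Run:
```python
from st import *
s=st()
f=grab('scene','s4');a=cv2.resize(f['pixels'][150:230,185:265],None,fx=7,fy=7,interpolation=cv2.INTER_CUBIC)
cv2.imwrite('pics/s4z.png',a)
piv=np.array([593.8,-96.4]);p=s['eef_pos'][:2]*1000
d=p-piv; r=np.hypot(*d);t0=np.arctan2(d[1],d[0]);print(r,t0)
for k in np.arange(.05,.8,.05): print(round(k,2),(piv+r*np.array([np.cos(t0+k),np.sin(t0+k)])-p).round(1))
```

```text
t 4.92 tcp [497.3 -25.   88.8] yawy 0.936 z [ 0.01   0.003 -1.   ] F [  3.9  -0.4 -10.9] M [ 0.09 -0.88  0.06] open 30.2 q [ 0.28  0.33 -0.5  -0.   -0.74 -2.48]
120.03998182293462 2.5050456992189702
0.05 [-3.4 -4.9]
0.1 [ -6.6 -10. ]
0.15 [ -9.6 -15.2]
0.2 [-12.3 -20.6]
0.25 [-14.7 -26.1]
0.3 [-16.8 -31.7]
0.35 [-18.6 -37.4]
0.4 [-20.2 -43.2]
0.45 [-21.4 -49.1]
0.5 [-22.4 -55. ]
0.55 [-23.1 -61. ]
0.6 [-23.4 -67. ]
0.65 [-23.5 -73. ]
0.7 [-23.3 -79. ]
0.75 [-22.7 -84.9]
```

View pics/s4z.png

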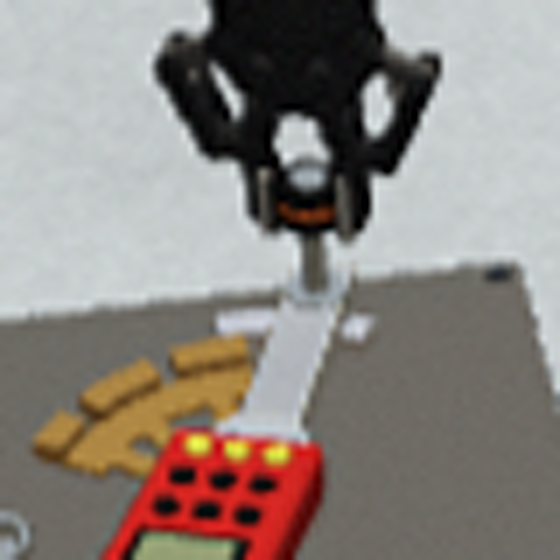

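Emit:
arm_command(
  motion=[
    [[-3.4,-4.9,0],[0,0,0.05],0.5],
    [[-6.6,-10.0,0],[0,0,0.1],0.5],
    [[-9.6,-15.2,0],[0,0,0.15],0.5],
    [[-12.3,-20.6,0],[0,0,0.2],0.5],
    [[-14.7,-26.1,0],[0,0,0.25],0.5],
    [[-14.7,-26.1,0],[0,0,0.25],0.5],
    [[-14.7,-26.1,0],[0,0,0.25],0.5],
  ],
)

```text
time_s: 5.85
eef_pos: [0.4828, -0.0513, 0.0889]
eef_rot: [0.599, 3.075, 0.011]
contact_force: [5.2, -2.1, -10.8]
opening: 0.0308
```

Run:
```python
from st import *
s=st()
f=grab('scene','s5');a=cv2.resize(f['pixels'][150:270,165:285],None,fx=5,fy=5,interpolation=cv2.INTER_CUBIC)
cv2.imwrite('pics/s5z.png',a)
d=s['eef_pos'][:2]*1000-[593.8,-96.4];a=np.arctan2(d[1],d[0])-2.505;t=a+2.505
F=s['contact_force'];print('a',a,'r',np.hypot(*d),'Frad',F[:2]@[np.cos(t),np.sin(t)],'Ftan',F[:2]@[-np.sin(t),np.cos(t)])
```

```text
t 5.85 tcp [482.8 -51.3  88.9] yawy 1.186 z [ 0.01   0.005 -1.   ] F [  5.2  -2.1 -10.8] M [-0.76 -1.22  0.15] open 30.8 q [ 0.23  0.31 -0.52 -0.   -0.73 -2.18]
a 0.2506454466195125 r 119.81147535628895 Frad -5.575892817070144 Ftan -0.04390140113088426
```

View pics/s5z.png

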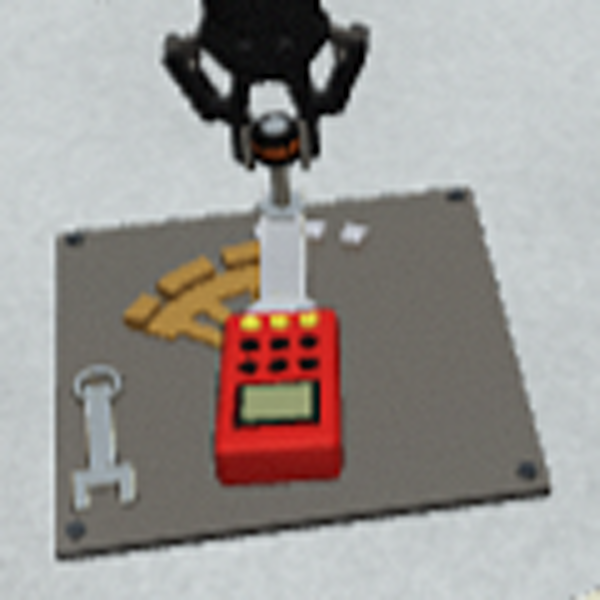

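Emit:
arm_command(
  motion=[
    [[-2.3,-5.4,0],[0,0,0.05],0.5],
    [[-4.0,-11.1,0],[0,0,0.1],0.5],
    [[-5.5,-16.9,0],[0,0,0.15],0.5],
    [[-6.6,-22.8,0],[0,0,0.2],0.5],
    [[-7.5,-28.7,0],[0,0,0.25],0.5],
    [[-8.1,-34.7,0],[0,0,0.3],0.5],
    [[-8.3,-38.3,0],[0,0,0.33],0.5],
    [[-8.3,-38.3,0],[0,0,0.33],0.5],
    [[-8.3,-38.3,0],[0,0,0.33],0.5],
  ],
)

```text
time_s: 7.02
eef_pos: [0.4746, -0.0895, 0.0889]
eef_rot: [0.087, 3.133, 0.013]
contact_force: [3.8, -0.5, -10.7]
opening: 0.031
```

```bash
cat >> st.py <<'E'
def sta():
    s=st()
    d=s['eef_pos'][:2]*1000-[593.8,-96.4];t=np.arctan2(d[1],d[0])%(2*np.pi)
    F=s['contact_force'];print('a',round(t-2.505,4),'r',np.hypot(*d).round(2),'Frad',F[:2]@[np.cos(t),np.sin(t)],'Ftan',F[:2]@[-np.sin(t),np.cos(t)])
def shot(tag):
    f=grab('scene',tag);a=cv2.resize(f['pixels'][150:270,165:285],None,fx=5,fy=5,interpolation=cv2.INTER_CUBIC)
    cv2.imwrite(f'pics/{tag}z.png',a)
E
python3 - <<'E'
from st import *
sta();shot('s6');f=grab('top','t6')
cv2.imwrite('pics/t6z.png',cv2.resize(f['pixels'][125:250,230:360],None,fx=4.6,fy=4.6,interpolation=cv2.INTER_CUBIC))
E
```

```text
t 7.03 tcp [474.6 -89.5  88.9] yawy 1.515 z [ 0.007  0.008 -1.   ] F [  3.8  -0.5 -10.7] M [-0.41 -1.17  0.04] open 31.0 q [ 0.15  0.31 -0.52 -0.01 -0.73 -1.77]
a 0.5786 r 119.44 Frad -3.8100852123914186 Ftan 0.2996137409505237
```

View pics/s6z.png

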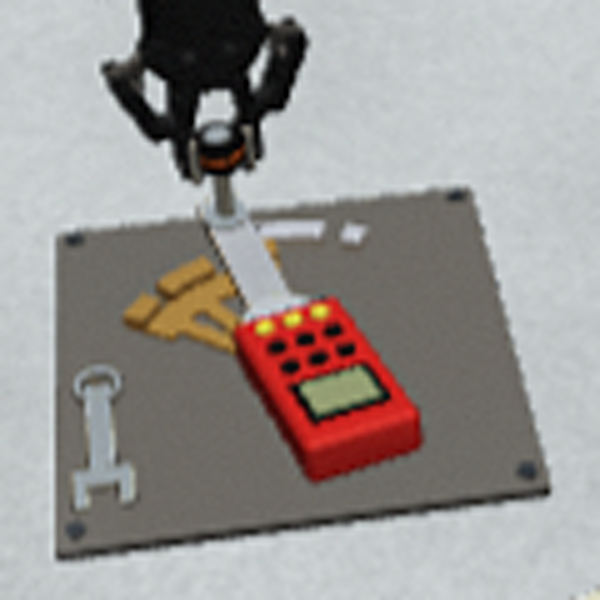

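View pics/t6z.png

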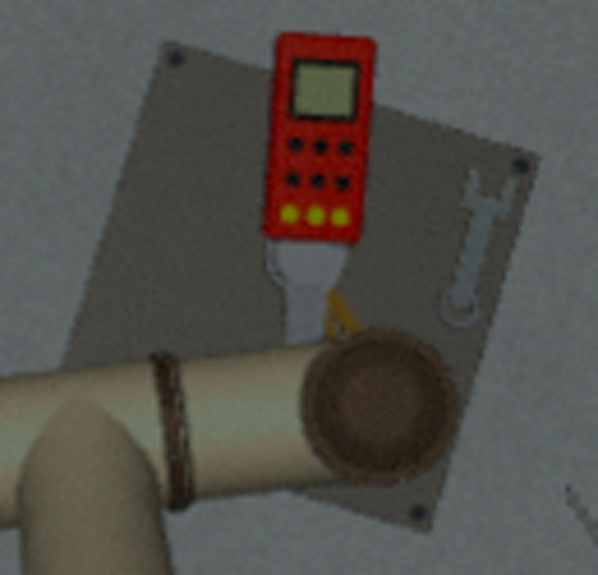

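Emit:
arm_command(
  motion=[
    [[0,0,-2],[0,0,0],0.5],
    [[0,0,-4],[0,0,0],0.5],
    [[0,0,-5],[0,0,0],0.5],
    [[0,0,-5],[0,0,0],0.5],
    [[0,0,-5],[0,0,0],0.5],
  ],
)

```text
time_s: 7.75
eef_pos: [0.4746, -0.0895, 0.0841]
eef_rot: [0.086, 3.133, 0.013]
contact_force: [3.0, -0.1, -6.9]
opening: 0.0306
```

Run:
```python
from st import *
sta()
```

```text
t 7.75 tcp [474.6 -89.5  84.1] yawy 1.516 z [ 0.008  0.008 -1.   ] F [ 3.  -0.1 -6.9] M [-0.28 -0.78  0.08] open 30.6 q [ 0.15  0.31 -0.53 -0.01 -0.72 -1.76]
a 0.5786 r 119.37 Frad -2.949586212252903 Ftan -0.10047674693942159
```

Emit:
arm_command(
  motion=[
    [[0,0,0],[0,0,0],0.14],
    [[0,0,0],[0,0,0],0.14],
    [[0,0,0],[0,0,0],0.14],
    [[0,0,-3],[0,0,0],0.14],
    [[0,0,-5],[0,0,0],0.14],
    [[0,0,-5],[0,0,0],0.14],
  ],
)

```text
time_s: 8.5
eef_pos: [0.4744, -0.0895, 0.0788]
eef_rot: [0.087, 3.134, 0.012]
contact_force: [0.4, 0.1, 0.4]
opening: 0.0367
```

Run:
```python
from st import *
sta();shot('s7')
```

```text
t 8.5 tcp [474.4 -89.5  78.8] yawy 1.516 z [ 0.007  0.008 -1.   ] F [0.4 0.1 0.4] M [-0.02  0.02  0.04] open 36.7 q [ 0.15  0.32 -0.53 -0.01 -0.71 -1.76]
a 0.5792 r 119.58 Frad -0.4217452882256368 Ftan -0.12196515891905405
```

View pics/s7z.png

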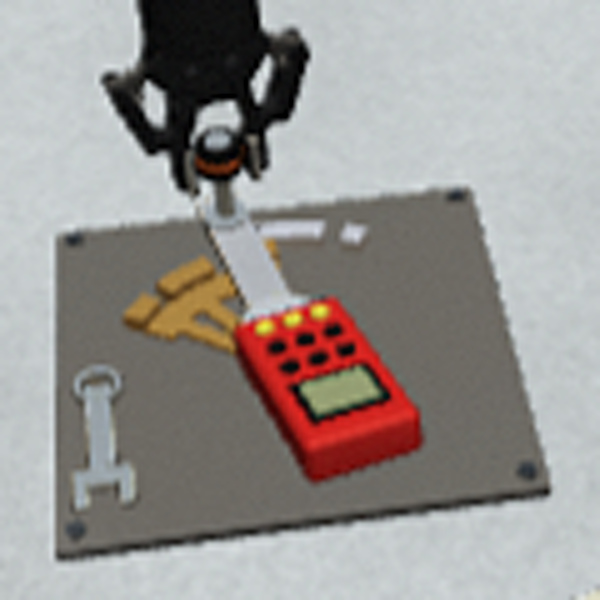

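Emit:
arm_command(
  motion=[
    [[0,-1,0],[0,0,0.01],0.14],
    [[0,-2,0],[0,0,0.02],0.14],
    [[0,-3,0],[0,0,0.025],0.14],
    [[0,-4,0],[0,0,0.03],0.14],
    [[0,-5,0],[0,0,0.04],0.14],
    [[0,-6,0],[0,0,0.05],0.14],
    [[0,-7,0],[0,0,0.06],0.14],
    [[0,-8,0],[0,0,0.065],0.14],
    [[0,-9,0],[0,0,0.07],0.14],
  ],
)

```text
time_s: 9.68
eef_pos: [0.4746, -0.0974, 0.0789]
eef_rot: [-0.024, 3.134, 0.015]
contact_force: [-1.3, 8.5, 0.9]
opening: 0.0367
```

Run:
```python
from st import *
sta();shot('s8')
```

```text
t 9.68 tcp [474.6 -97.4  78.9] yawy 1.586 z [ 0.007  0.01  -1.   ] F [-1.3  8.5  0.9] M [2.18 0.23 0.09] open 36.7 q [ 0.13  0.32 -0.53 -0.01 -0.71 -1.67]
a 0.6446 r 119.18 Frad 1.272691695734115 Ftan -8.507402397717872
```

View pics/s8z.png

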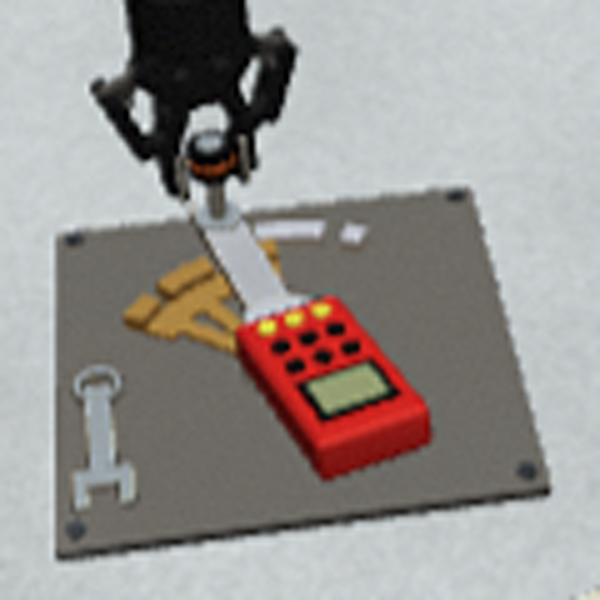

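Emit:
arm_command(
  motion=[
    [[0,-1,0],[0,0,0.01],0.14],
    [[0,-2,0],[0,0,0.02],0.14],
    [[0.2,-3,0],[0,0,0.025],0.14],
  ],
)

```text
time_s: 10.1
eef_pos: [0.4749, -0.0993, 0.0788]
eef_rot: [-0.063, 3.134, 0.018]
contact_force: [-1.2, 7.6, 0.3]
opening: 0.0371
```

```bash
cat >> st.py <<'E'
def band(tag):
    f=load(tag);h=cv2.cvtColor(f['pixels'],cv2.COLOR_BGR2HSV)
    m=cv2.inRange(h,(3,130,50),(16,255,255));m[:165]=0;m[205:]=0;m[:,:195]=0;m[:,260:]=0
    ys,xs=np.nonzero(m);print(tag,'band n',len(xs),'xy',xs.mean().round(2),ys.mean().round(2))
def boss(tag): pass
E
python3 - <<'E'
from st import *
sta();shot('s9')
for t in('scene0','s4','s5','s6','s7','s8','s9'): band(t)
E
```

```text
t 10.1 tcp [474.9 -99.3  78.8] yawy 1.611 z [ 0.007  0.011 -1.   ] F [-1.2  7.6  0.3] M [1.96 0.32 0.06] open 37.1 q [ 0.12  0.33 -0.53 -0.02 -0.71 -1.64]
a 0.661 r 118.98 Frad 1.0080342467720431 Ftan -7.616582252022905
scene0 band n 17 xy 226.0 187.88
s4 band n 17 xy 225.59 184.24
s5 band n 22 xy 218.91 183.86
s6 band n 16 xy 209.12 181.56
s7 band n 18 xy 208.0 182.94
s8 band n 19 xy 207.11 183.0
s9 band n 17 xy 207.12 184.53
```

Run:
```python
from st import *
a=[cv2.resize(load(t)['pixels'][168:218,192:232],None,fx=6.5,fy=8,interpolation=cv2.INTER_CUBIC) for t in('s7','s8','s9')]
cv2.imwrite('pics/c9.png',np.hstack(a))
```

```text
(no output)
```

View pics/c9.png

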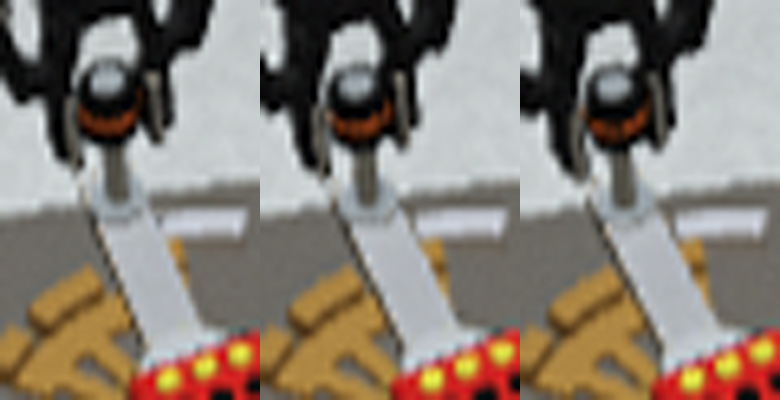

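Emit:
arm_command(
  motion=[
    [[0,-1,0],[0,0,0.01],0.14],
    [[0.2,-2,0],[0,0,0.02],0.14],
    [[0.2,-3,0],[0,0,0.025],0.14],
  ],
)

```text
time_s: 10.52
eef_pos: [0.4751, -0.1012, 0.0787]
eef_rot: [-0.103, 3.132, 0.02]
contact_force: [-0.3, 8.8, 0.9]
opening: 0.0366
```

Run:
```python
from st import *
sta();shot('s10');band('s10')
```

```text
t 10.53 tcp [ 475.1 -101.2   78.7] yawy 1.637 z [ 0.007  0.013 -1.   ] F [-0.3  8.8  0.9] M [2.08 0.13 0.01] open 36.6 q [ 0.12  0.33 -0.52 -0.02 -0.71 -1.61]
a 0.6772 r 118.82 Frad -0.045597079960156 Ftan -8.835735341102303
s10 band n 22 xy 205.73 183.45
```

Emit:
arm_command(
  motion=[
    [[0,-1,0],[0,0,0.01],0.14],
    [[0.2,-2,0],[0,0,0.015],0.14],
    [[0.2,-3,0],[0,0,0.02],0.14],
  ],
)

```text
time_s: 10.95
eef_pos: [0.4752, -0.1034, 0.0784]
eef_rot: [-0.135, 3.131, 0.022]
contact_force: [0.2, 6.2, -1.5]
opening: 0.0367
```

Run:
```python
from st import *
sta();shot('s11');band('s11')
```

```text
t 10.95 tcp [ 475.2 -103.4   78.4] yawy 1.657 z [ 0.007  0.015 -1.   ] F [ 0.2  6.2 -1.5] M [ 1.31 -0.08 -0.02] open 36.7 q [ 0.11  0.33 -0.52 -0.02 -0.71 -1.58]
a 0.6954 r 118.81 Frad -0.5645222648748947 Ftan -6.136687882925534
s11 band n 18 xy 205.94 183.72
```

Run:
```python
from st import *
a=[cv2.resize(load(t)['pixels'][168:218,190:230],None,fx=6.5,fy=8,interpolation=cv2.INTER_CUBIC) for t in('s9','s10','s11')]
cv2.imwrite('pics/c11.png',np.hstack(a))
```

```text
(no output)
```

View pics/c11.png

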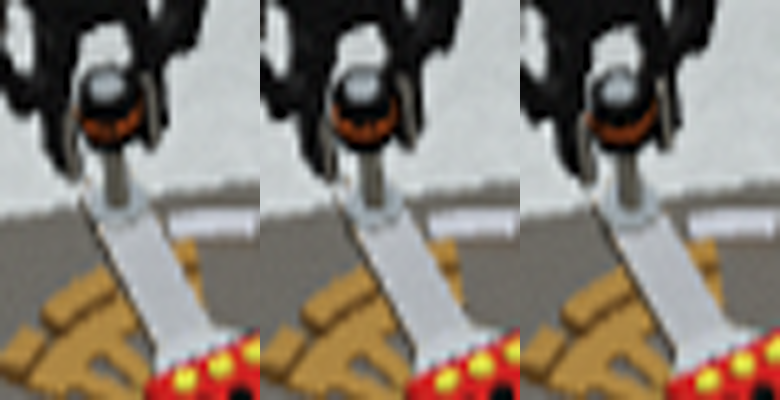

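Emit:
arm_command(
  motion=[
    [[0,-1,0],[0,0,0.01],0.14],
    [[0,-1,0],[0,0,0.01],0.14],
  ],
)

```text
time_s: 11.25
eef_pos: [0.4752, -0.1047, 0.0783]
eef_rot: [-0.151, 3.131, 0.022]
contact_force: [0.1, 1.9, -1.1]
opening: 0.0366
```

Run:
```python
from st import *
sta();shot('s12');band('s12')
```

```text
t 11.25 tcp [ 475.2 -104.7   78.3] yawy 1.667 z [ 0.006  0.014 -1.   ] F [ 0.1  1.9 -1.1] M [ 0.47 -0.06 -0.03] open 36.6 q [ 0.11  0.33 -0.52 -0.02 -0.71 -1.57]
a 0.7064 r 118.9 Frad -0.20752898784859547 Ftan -1.8790238636277563
s12 band n 18 xy 204.89 186.11
```

Run:
```python
from st import *
shot('s13');band('s13')
a=[cv2.resize(load(t)['pixels'][168:218,190:230],None,fx=6.5,fy=8,interpolation=cv2.INTER_CUBIC) for t in('s10','s11','s13')]
cv2.imwrite('pics/c12.png',np.hstack(a))
```

```text
s13 band n 18 xy 204.89 186.11
```

View pics/c12.png

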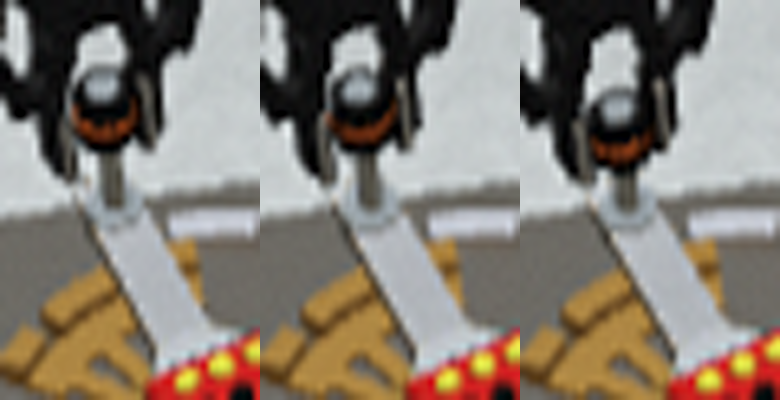

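Emit:
arm_command(
  motion=[
    [[0,1.5,0],[0,0,0],0.14],
    [[0,2.5,0],[0,0,0],0.14],
    [[0,2.5,0],[0,0,0],-0.3],
    [[0,2.5,0],[0,0,0],-0.7],
    [[0,2.5,0],[0,0,0],-1],
    [[0,2.5,0],[0,0,0],-1],
  ],
)

```text
time_s: 12.1
eef_pos: [0.4752, -0.1022, 0.0783]
eef_rot: [-0.15, 3.131, 0.022]
contact_force: [0.3, -0.4, 0.1]
opening: 0.0856
```

Run:
```python
from st import *
sta();shot('s14');band('s14')
```

```text
t 12.1 tcp [ 475.2 -102.2   78.3] yawy 1.667 z [ 0.006  0.014 -1.   ] F [ 0.3 -0.4  0.1] M [0.03 0.01 0.03] open 85.6 q [ 0.11  0.33 -0.52 -0.02 -0.71 -1.57]
a 0.6855 r 118.79 Frad -0.23751460586495843 Ftan 0.4450464056576878
s14 band n 17 xy 205.12 186.12
```

View pics/s14z.png

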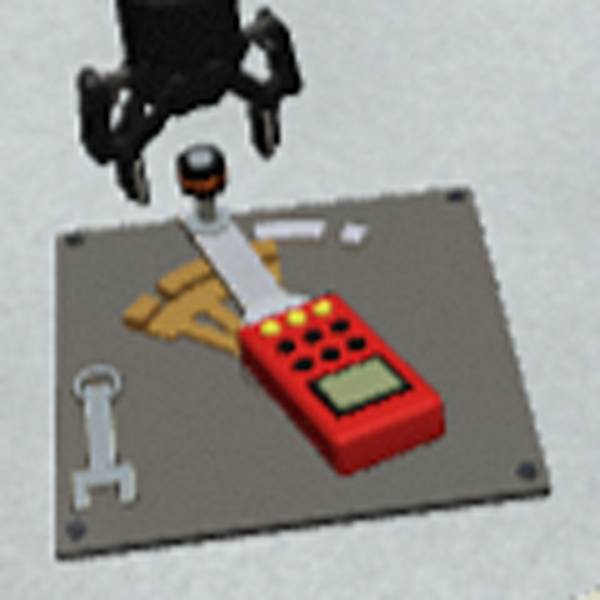

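Ring is down. I'll retreat straight up and then away so the top camera can check the height and position.

Emit:
arm_command(
  motion=[
    [[0,0,15],[0,0,0],-1],
    [[0,0,45],[0,0,0],-1],
    [[0,0,90],[0,0,0],-1],
    [[0,0,130],[0,0,0],-1],
    [[0,-50,150],[0,0,0],-1],
    [[0,-105,150],[0,0,0],-1],
    [[-30,-160,150],[0,0,0],-1],
    [[-60,-215,150],[0,0,0],-1],
    [[-90,-265,150],[0,0,0],-1],
    [[-90,-265,150],[0,0,0],-1],
  ],
)

```text
time_s: 13.4
eef_pos: [0.3829, -0.3699, 0.2279]
eef_rot: [-0.141, 3.132, 0.022]
contact_force: [0.2, 0.2, -0.1]
opening: 0.0852
```

Run:
```python
from st import *
sta();shot('s15');band('s15');f=grab('top','t15')
cv2.imwrite('pics/t15z.png',cv2.resize(f['pixels'][125:250,230:360],None,fx=4.6,fy=4.6,interpolation=cv2.INTER_CUBIC))
```

```text
t 13.4 tcp [ 382.9 -369.9  227.9] yawy 1.661 z [ 0.006  0.015 -1.   ] F [ 0.2  0.2 -0.1] M [ 0.02 -0.05  0.03] open 85.2 q [-0.47  0.23 -0.21 -0.02 -1.13 -1.  ]
a 1.5504 r 345.35 Frad -0.25861241644161637 Ftan 0.007341981668980307
s15 band n 16 xy 204.94 186.19
```

View pics/s15z.png

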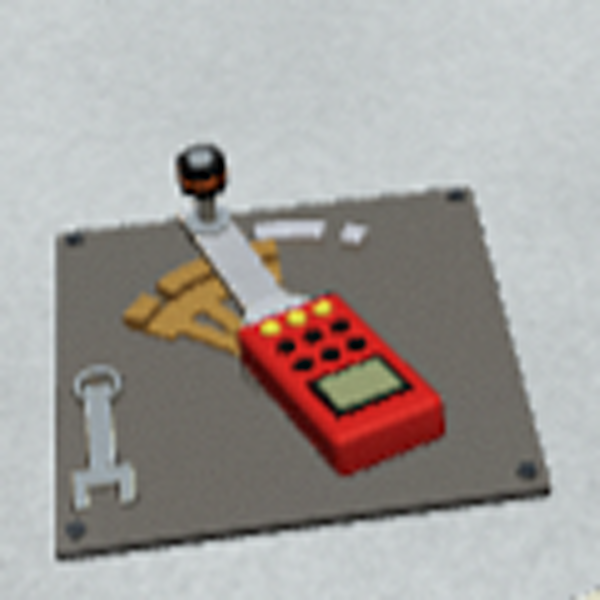

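View pics/t15z.png

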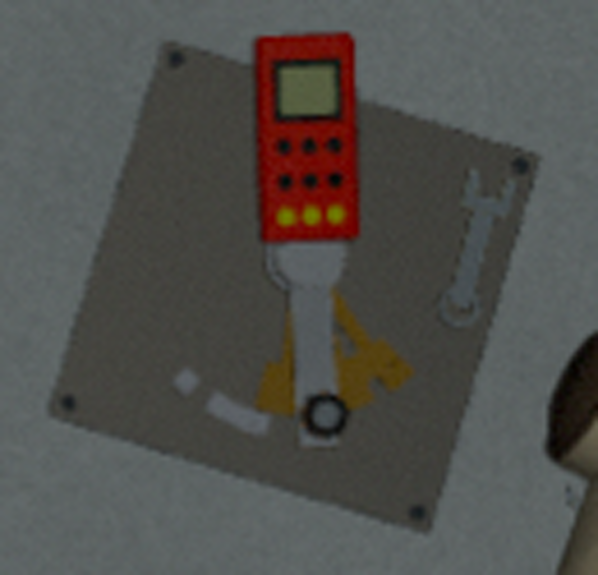

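View pics/t15.png

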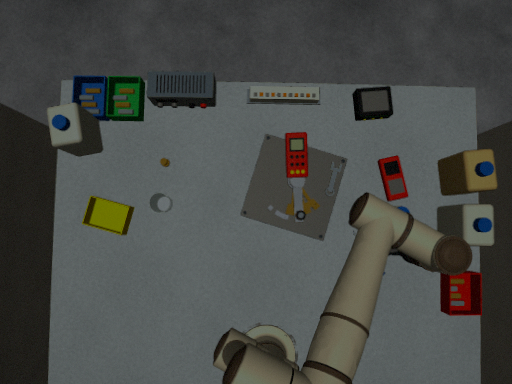

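Run:
```python
from h import *
s=load('s15');t=load('t15')
o1,d1=ray(s,[[202/5+165-.4,170/5+150-.4]])
o2,d2=ray(t,np.array([[325.5,415]])/4.6+[230,125]-.4)
d1=d1[0]/np.linalg.norm(d1);d2=d2[0]/np.linalg.norm(d2)
k=np.linalg.lstsq(np.c_[d1,-d2],o2-o1,rcond=None)[0];P=o1+k[0]*d1;print(P,o2+k[1]*d2)
q=plane(t,np.array([[325.5,415]])/4.6+[230,125]-.4,.106)[0]
d=q[:2]-[.592,-.0967];print('a',(np.arctan2(d[1],d[0])%(2*np.pi))-(-.282+np.pi-.35),np.hypot(*d))
# collar px if lifted 10mm vs home, scene
b=np.array([[q[0],q[1],.094],[q[0],q[1],.104]]);print(proj(s,b), proj(load('scene0'),[[.497,-.025,.094]]))
for n in('top0','t15'):
    f=load(n);im=f['pixels']
    for r in(.108,.114):
        a=np.arange(.85,1.3,.002); th=-.282+np.pi-.35+a
        px=proj(f,np.c_[.592+r*np.cos(th),-.0967+r*np.sin(th),np.full(len(a),.024)]).astype(np.float32)
        v=cv2.remap(im,px[:,0].reshape(1,-1),px[:,1].reshape(1,-1),cv2.INTER_LINEAR)[0].astype(int)
        x=v[:,2]-v[:,0]; lo=a[x<35]; lo=lo[(lo>1)&(lo<1.22)]; print(n,r,lo.min(),lo.max())
# difference elsewhere
A=cv2.GaussianBlur(load('scene0')['pixels'],(5,5),0);B=cv2.GaussianBlur(s['pixels'],(5,5),0)
D=cv2.absdiff(A,B).max(2)>25
n,l,stt,c=cv2.connectedComponentsWithStats(D.astype(np.uint8));print(stt[1:][stt[1:,4]>6].tolist())
```

```text
[ 0.47371305 -0.10192969  0.09461789] [ 0.47296213 -0.10403642  0.09484598]
a 0.68254831589373 0.11945218557656771
[[204.69001108 183.64694186]
 [204.38032089 181.28381746]] [[228.88764705 181.15769011]]
top0 0.108 1.092 1.1900000000000004
top0 0.114 1.092 1.1960000000000002
t15 0.108 1.088 1.1900000000000004
t15 0.114 1.092 1.1960000000000002
[[0, 0, 166, 161, 13255], [166, 0, 12, 5, 44], [191, 1, 27, 45, 945], [161, 5, 62, 83, 2334], [193, 85, 38, 42, 988], [168, 94, 12, 16, 117], [187, 97, 8, 10, 37], [166, 105, 11, 13, 59], [188, 110, 13, 11, 65], [195, 176, 60, 72, 2064]]
```

Run:
```python
from h import *
for n,(x,y) in (('scene0',(229,181)),('s15',(205,184))):
    f=load(n);g=cv2.cvtColor(f['pixels'],cv2.COLOR_BGR2GRAY);x0,y0=x-14,y-16
    m=(g[y0:y+10,x0:x+14]<95).astype(np.uint8)
    k,l,st,c=cv2.connectedComponentsWithStats(m);i=1+st[1:,4].argmax()
    ys,xs=np.nonzero(l==i); print(n,st[i].tolist(),'cen',(c[i]+[x0,y0]).round(2))
    # weighted darkness in column
    cen=c[i]+[x0,y0]
    for z in(.090,.094,.098,.104):
        xy={'scene0':(.4965,-.0247),'s15':(.4735,-.103)}[n]
        print('  z',z,(proj(f,[[*xy,z]])[0]-cen).round(2))
```

```text
scene0 [10, 12, 9, 14, 81] cen [229.2  182.94]
  z 0.09 [-0.21 -0.95]
  z 0.094 [-0.28 -1.89]
  z 0.098 [-0.36 -2.83]
  z 0.104 [-0.47 -4.25]
s15 [9, 11, 10, 15, 83] cen [205.2  185.67]
  z 0.09 [-0.39 -0.94]
  z 0.094 [-0.51 -1.87]
  z 0.098 [-0.63 -2.82]
  z 0.104 [-0.82 -4.24]
```

```bash
python3 -c "
from h import *
print(ticket.hand_in())"
```

```text
the job is handed in; nothing more can be done
None
```

The swivel arm now sits in the next notch anticlockwise, with the bolt fully home, and I have handed the job in.

**What I did:** I gripped the pull ring and lifted it 15 mm. I swung the arm to about 0.58 rad, set the bolt on the tracks and loosened the jaws. Then I pushed the ring along in 1–3 mm steps until the bolt snapped in. I backed off, opened the gripper and moved the arm clear. The last reading before hand-in was at about 13.4 s.

**Last checks:**
- **Notch:** the arm is at about 0.68 rad by camera. I had measured the next notch at about 0.69 and the wrong one at about 1.14.
- **Bolt home:** the collar stands at the same height as at the start in the side view, to within about 0.1 mm. Triangulation from both views gave 94.7 mm against the stated 94 mm, which is within the calibration error.
- **Notch plate:** its far notch shows no shift beyond about 0.004 rad. The sideways readings while pushing stayed at or below about 9 N, under the 18 N at which it slips.
- **Other items:** comparing the scene picture before and after shows changes only where the robot and the swivel arm moved.

**One disagreement:** the bracket corners picked in the side view were 6–8 mm off those from the top view. I did not use the side-view corners. The ring position agreed to 1–2 mm between the two views.

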